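# Tip a tote of sawn slugs into the deburring feeder

## Robot

A 6-joint arm with a two-finger parallel gripper is mounted at the origin on the work surface. World frame = base frame: x ahead of the robot, y to its left, z up, the work surface at z = 0. Lengths are in m, angles in rad, forces in N, time in s.
With the tool pointing down it reaches from about 0.3 to 0.75 m from the base axis. Payload 8.5 kg.
Tool frame: the origin (TCP) lies midway between the tips of the shut fingers; the grasp point (between the pads) lies 19 mm behind it; z points along the fingers, y is the line along which they close (so a half turn about z gives the same grasp; the last joint's range is limited). The gripper opens to 88 mm and grips with 3 to 60 N. Pads are 18 mm wide; open, the fingers measure 123 mm over their backs; the gripper's body (75 mm by 187 mm) begins 45 mm behind the grasp point.
Start: joints at [1.02, 0.381, 1.297, -0, 1.464, -0.215], TCP at [0.181, 0.519, 0.239] pointing down, gripper open.
Joint ranges: [-3.11, 3.11], [-0.89, 2.33], [0.22, 2.48], [-1.42, 4.56], [0.17, 2.85], [-2.88, 2.88]. Speed limits (rad/s): [2.39, 2.39, 3.14, 3.14, 3.14, 3.14].

## Interface

Orientations are given as a rotation vector (axis times angle).
In Python, from plant import ctrl gives the robot as it stands.
- The arm moves only by the shell command python3 -m crank 'ROWS'. ROWS is JSON, one flat list of numbers, 7 for each row, row after row: the turn, a rotation vector about the tool's x, y, z scaled (see below), then the shift along the tool's x, y, z scaled (see below), then the opening, from -1 (shut) to 1 (fully open). In form: [ax, ay, az, dx, dy, dz, fingers, ax, ay, az, dx, dy, dz, fingers, ...]. A call has exactly 5 rows; each row is the pose to reach, as a shift and turn from the pose commanded when the call began, along the tool's axes at that moment; what a row does not reach only later rows make up. The controller multiplies each number of a shift by 10 cm and each number of a turn by 1.5 rad. A row lasts 1/12 s, in which the tool goes at most 41.7 mm and 7.16 degrees, less where a joint would pass 70% of its speed; a pose out of reach is approached as far as the arm can. A call with a number of a shift or a turn outside -1 to 1 is refused whole. A call with a gripper value outside its range is refused whole. The fingers move at their own pace and stop on an object; the grip force is fixed at half the most. Time passes only in rows, so rows that repeat a pose let the fingers close, or fill a call up. It gives the time, the measured TCP pose, the force, the opening and the grip force at its end, in the units of the state.
- ctrl.get_state(): the state, without advancing time (a new reading comes with each control period).
- ctrl.read_camera(name): name is "scene" or "top" or "wrist"; returns the picture (384x512x3 uint8, red, green, blue); there is no depth.
- ctrl.get_calibration(name): a dict with "intrinsics" (3x3 intrinsics, pixels), "T" (4x4, takes a point from camera to world coordinates); the wrist camera has in their place "mount" (4x4, takes a point from camera to tool coordinates, whose origin is the TCP and whose axes are the flange's). Camera axes: x right, y down, z forward; pixel columns grow to the right and rows downward; lengths in m; the calibration is good to about 2 mm. The wrist camera is an equidistant fisheye: a pixel r from the principal point sees the ray r / f radians off the axis. A picture is of the moment at which its call begins: read the wrist's pose just before it. get_calibration takes no time and is no camera call.
- ctrl.job_done(): hands the job in; it is judged then, once.
The state is a dict: "t": time; "qpos": joint angles; "joint_vel": joint speeds; "joint_efforts": joint torques, N m; "tcp_pos": TCP position; "tcp_rot": TCP orientation; "contact_force": force on the tool from outside, world axes, zero at the start; "torque": the same for the moment, N m; "gripper_width": opening from 0.0 (shut) to 1.0 (fully open); "grasp_force": force on a finger pad.
Only numpy, scipy, OpenCV 4.12 (cv2) and the standard library are available. Lean on these libraries where they do the work, as an engineer would, in place of code of your own. Each camera call takes 0.05 s, during which the arm holds its last target. There are 200 camera calls.

## Task

Lift the tote of sawn steel slugs by its bridge handle, set it level in the middle of the feeder's loading ledge, square to it, with its low front towards the hopper and the foot under it up against the stop strip, and let go with all five slugs still in it. Then take it by the lug on its back wall, raise the back so that the tote tips steeply over the stop and all the slugs slide into the hopper, gently lower the empty tote back flat onto the ledge and let go. Leave the wrench, the brush and the hammer lying where they are.

Things in the scene. Friction and masses are not known exactly. Their poses are not given: they have to be found in the camera images.
- tote: Scoop-shaped grey sheet-metal tote, 0.4 kg, loose on the bench. Origin: middle of its underside, bench level; +x to its low front, z up (mm below). Floor top z 16, inside 130 wide, x -90 to 65, then a lip ramp rising to z 27 at the front edge x 95. Side and back walls 4 thick, top z 58; outside width 138, back x -94. A bridge handle spans it; a lug stands out behind.
- bridge (a point): Middle of the tote's bridge handle, a square bar 14 x 14 mm running across (along the tote's y) over the whole width, on two side posts 16 mm wide; at tote x -10, y 0, z 105 mm. Axes as the tote's.
- lug (a point): Grip point on the tote's back lug, an upright plate 12 mm thick (along y), tote x -146 to -94, z 30 to 62 mm; the point is at x -125, y 0, z 47. Axes as the tote's. Held here, the tote can turn between the pads, so the tool may stay pointing down while the back is raised along an arc about point pivot.
- pivot (a point): Middle of the front lower edge of the foot under the tote (tote x 50, y 0, z 0 mm): the edge that goes against the stop strip and about which the tote tips. The foot is 12 mm high, 110 wide, x -80 to 50; the tote's front overhangs it by 45 mm. Axes as the tote's.
- feeder: Feeder of a deburring machine, fixed: grey block with a flat steel loading ledge before an open steel hopper. Origin at bench level below the ledge side of the stop strip, mid-width; +x from ledge to hopper, z up. In mm: ledge top z 100, x -150 to 0, 200 wide (the lug may overhang it); stop strip x 0 to 5 across the ledge's end, top z 108.
- hopper (a point): Middle of the hopper's mouth, level with the ledge (feeder x 112, y 0, z 100 mm). Inside: feeder x 5 to 220, 210 mm wide; side walls up to z 150, far wall to z 170; the floor slopes from about z 56 at the stop to z 22 at the far wall. Axes as the feeder's.
- slug0: Sawn steel slug 0, round, 25 mm diameter, 24 mm high, 85 g, one of five lying loose in the tote at the start; origin in the middle of its underside as built.
- slug1: Sawn steel slug 1, square, 24 x 24 x 22 mm, 85 g, one of five lying loose in the tote at the start; origin in the middle of its underside as built.
- slug2: Sawn steel slug 2, round, 25 mm diameter, 24 mm high, 85 g, one of five lying loose in the tote at the start; origin in the middle of its underside as built.
- slug3: Sawn steel slug 3, square, 24 x 24 x 22 mm, 85 g, one of five lying loose in the tote at the start; origin in the middle of its underside as built.
- slug4: Sawn steel slug 4, round, 25 mm diameter, 24 mm high, 85 g, one of five lying loose in the tote at the start; origin in the middle of its underside as built.
- wrench: Bystander: steel wrench lying beside the tote; leave it.
- brush: Bystander: brush lying on the other side of the tote; leave it.
- hammer: Bystander: hammer lying beside the feeder's ledge; leave it.

How it is judged:
On the way, in this order (a step that is already met when the one before it is completed fails the run):
1. the tote is lifted off the bench by its bridge handle, slugs in it (height (world z) of tote above 0.04 m and distance between the grasp point and bridge below 0.035 m and angle between tote's own z axis and vertical below 0.5 rad and x of slug0 in the frame of tote between -0.095 and 0.1 m and y of slug0 in the frame of tote between -0.068 and 0.068 m and z of slug0 in the frame of tote between 0 and 0.06 m and x of slug1 in the frame of tote between -0.095 and 0.1 m and y of slug1 in the frame of tote between -0.068 and 0.068 m and z of slug1 in the frame of tote between 0 and 0.06 m and x of slug2 in the frame of tote between -0.095 and 0.1 m and y of slug2 in the frame of tote between -0.068 and 0.068 m and z of slug2 in the frame of tote between 0 and 0.06 m and x of slug3 in the frame of tote between -0.095 and 0.1 m and y of slug3 in the frame of tote between -0.068 and 0.068 m and z of slug3 in the frame of tote between 0 and 0.06 m and x of slug4 in the frame of tote between -0.095 and 0.1 m and y of slug4 in the frame of tote between -0.068 and 0.068 m and z of slug4 in the frame of tote between 0 and 0.06 m), for 0.2 s.
2. the tote stands level on the ledge, front to the hopper, foot at the stop strip, let go, all slugs still in it (y of tote in the frame of feeder between -0.03 and 0.03 m and z of tote in the frame of feeder between 0.09 and 0.106 m and x of pivot in the frame of feeder between -0.025 and 0.008 m and y of pivot in the frame of feeder between -0.04 and 0.04 m and angle between tote's own z axis and vertical below 0.05 rad and angle between the x axis of tote and the x axis of feeder, either way round below 0.15 rad and linear speed of tote below 0.03 m/s and x of slug0 in the frame of tote between -0.095 and 0.1 m and y of slug0 in the frame of tote between -0.068 and 0.068 m and z of slug0 in the frame of tote between 0 and 0.06 m and x of slug1 in the frame of tote between -0.095 and 0.1 m and y of slug1 in the frame of tote between -0.068 and 0.068 m and z of slug1 in the frame of tote between 0 and 0.06 m and x of slug2 in the frame of tote between -0.095 and 0.1 m and y of slug2 in the frame of tote between -0.068 and 0.068 m and z of slug2 in the frame of tote between 0 and 0.06 m and x of slug3 in the frame of tote between -0.095 and 0.1 m and y of slug3 in the frame of tote between -0.068 and 0.068 m and z of slug3 in the frame of tote between 0 and 0.06 m and x of slug4 in the frame of tote between -0.095 and 0.1 m and y of slug4 in the frame of tote between -0.068 and 0.068 m and z of slug4 in the frame of tote between 0 and 0.06 m and contact force between the fingers and tote below 0.1 N), for 0.3 s.
3. the tote, held at its back lug, is tipped well over (more than about 30 degrees) with its foot still at the stop (angle between tote's own z axis and vertical above 0.52 rad and distance between the grasp point and lug below 0.045 m and contact force between the fingers and tote above 0.5 N and x of pivot in the frame of feeder between -0.03 and 0.012 m and y of pivot in the frame of feeder between -0.04 and 0.04 m and z of pivot in the frame of feeder between 0.085 and 0.125 m), for 0.2 s.
At the end, for the whole second after the job is handed in: All five slugs lie at rest in the hopper; the empty tote stands flat (within 3 degrees) on the ledge, at rest and let go, front to the hopper within 8 degrees, foot no more than 25 mm from the stop strip and within 30 mm of the ledge's middle (y of tote in the frame of feeder between -0.03 and 0.03 m and z of tote in the frame of feeder between 0.09 and 0.106 m and x of pivot in the frame of feeder between -0.025 and 0.008 m and y of pivot in the frame of feeder between -0.04 and 0.04 m and angle between tote's own z axis and vertical below 0.05 rad and angle between the x axis of tote and the x axis of feeder, either way round below 0.15 rad and linear speed of tote below 0.03 m/s and x of slug0 in the frame of feeder between 0 and 0.225 m and y of slug0 in the frame of feeder between -0.11 and 0.11 m and z of slug0 in the frame of feeder between 0 and 0.1 m and x of slug1 in the frame of feeder between 0 and 0.225 m and y of slug1 in the frame of feeder between -0.11 and 0.11 m and z of slug1 in the frame of feeder between 0 and 0.1 m and x of slug2 in the frame of feeder between 0 and 0.225 m and y of slug2 in the frame of feeder between -0.11 and 0.11 m and z of slug2 in the frame of feeder between 0 and 0.1 m and x of slug3 in the frame of feeder between 0 and 0.225 m and y of slug3 in the frame of feeder between -0.11 and 0.11 m and z of slug3 in the frame of feeder between 0 and 0.1 m and x of slug4 in the frame of feeder between 0 and 0.225 m and y of slug4 in the frame of feeder between -0.11 and 0.11 m and z of slug4 in the frame of feeder between 0 and 0.1 m and contact force between the fingers and tote below 0.1 N and linear speed of each of slug0, slug1, slug2, slug3, slug4 below 0.05 m/s); the robot touches nothing.
It fails at once if the tote is dropped or flung (turns faster than 5 rad/s) (angular speed of tote above 5 rad/s).
It fails at once if the wrench, the brush or the hammer is moved by more than 30 mm (distance of any of wrench, brush, hammer from where it was at the start of the episode above 0.03 m).
It also fails if it takes over 64 s, if anything falls off the work surface, if the arm or the gripper's body presses on something with over 40 N, if the wrist force passes 120 N, or if a joint passes its speed limit or range.

## Working session

There is one attempt and no reset: what is moved stays moved. The work goes in short steps, Python scripts to look and compute and a shell command to move; the robot and the scene stay as the last step left them, time stands still between calls to the robot, and variables do not carry over. Pictures are saved under pics/ and viewed, at most 10 in all, crops included, and the job is handed in when it is done.

```bash
ls; mkdir -p pics
cat > h.py <<'E'
import numpy as np, cv2
from scipy.spatial.transform import Rotation as R
from plant import ctrl
def snap(n,f):
    im=ctrl.read_camera(n); cv2.imwrite('pics/'+f,im[:,:,::-1]); return im
E
python3 - <<'E'
from h import *
np.set_printoptions(precision=4,suppress=True)
print(ctrl.get_state())
for n in('scene','top','wrist'):
    print(n,ctrl.get_calibration(n))
snap('scene','s0.png');snap('top','t0.png')
E
```

```text
pics
{'t': 0.0, 'qpos': array([ 1.0197,  0.3812,  1.2983, -0.    ,  1.4636, -0.2153]), 'joint_vel': array([-0.0018, -0.0005, -0.0005,  0.0008, -0.0004, -0.0005]), 'joint_efforts': array([  0.0003, -43.7929, -22.4563,   0.0714,   0.0352,  -0.0001]), 'tcp_pos': array([0.1811, 0.519 , 0.2381]), 'tcp_rot': array([-0.5249, -3.0969,  0.0021]), 'contact_force': array([-0.0346,  0.7472,  0.6035]), 'torque': array([ 0.0688, -0.0073, -0.045 ]), 'grasp_force': 0.0, 'gripper_width': 0.9987182598350669}
scene {'intrinsics': array([[487.1458,   0.    , 260.7887],
       [  0.    , 487.1458, 193.3346],
       [  0.    ,   0.    ,   1.    ]]), 'T': array([[-0.8811,  0.4055, -0.2433,  0.8889],
       [ 0.4728,  0.7684, -0.4313,  0.6868],
       [ 0.012 , -0.4951, -0.8688,  1.2078],
       [ 0.    ,  0.    ,  0.    ,  1.    ]])}
top {'intrinsics': array([[425.7456,   0.    , 258.0781],
       [  0.    , 425.7456, 189.2506],
       [  0.    ,   0.    ,   1.    ]]), 'T': array([[ 0.0039, -0.9986,  0.0519,  0.5103],
       [-1.    , -0.0037,  0.0047,  0.1312],
       [-0.0045, -0.0519, -0.9986,  1.0787],
       [ 0.    ,  0.    ,  0.    ,  1.    ]])}
wrist {'intrinsics': array([[297.3186,   0.    , 254.9017],
       [  0.    , 297.3186, 192.4251],
       [  0.    ,   0.    ,   1.    ]]), 'mount': array([[ 0.0006, -0.9584, -0.2856,  0.0746],
       [ 1.    ,  0.0006, -0.    , -0.0006],
       [ 0.0002, -0.2856,  0.9584, -0.1465],
       [ 0.    ,  0.    ,  0.    ,  1.    ]])}
```

View pics/t0.png

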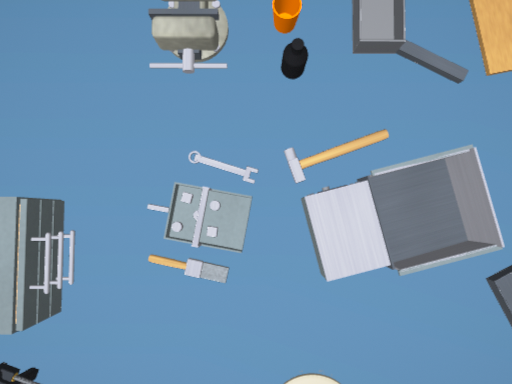

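View pics/s0.png

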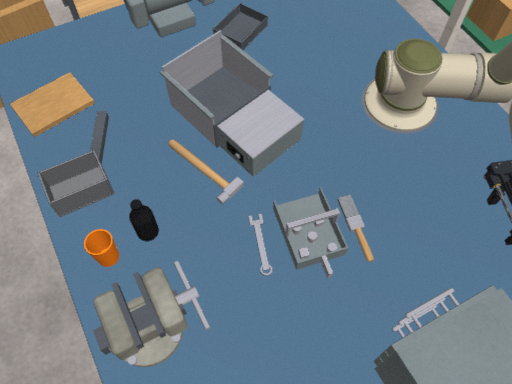

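The top view shows the tote centred near (207,217), with its front to the right, lug at (157,209) and bridge at (201,216). The feeder ledge is near (346,230), with the hopper to its right. The hammer is at (295,163), the wrench at (225,167) and the brush at (190,267). In the scene view the tote is near (310,228) and the ledge near (262,130). Next I'll zoom in on both.

Run:
```python
import cv2,numpy as np
t=cv2.imread('pics/t0.png');s=cv2.imread('pics/s0.png')
def crop(im,u,v,w,h,k):
    c=cv2.resize(im[v:v+h,u:u+w],None,fx=k,fy=k,interpolation=cv2.INTER_CUBIC)
    for x in range(-(-u//10)*10,u+w,10): cv2.line(c,(int((x+.5-u)*k),0),(int((x+.5-u)*k),4 if x%50 else 12),(0,255,255),1)
    for y in range(-(-v//10)*10,v+h,10): cv2.line(c,(0,int((y+.5-v)*k)),(4 if y%50 else 12,int((y+.5-v)*k)),(0,255,255),1)
    return c
a=crop(t,140,170,120,90,6.6);cv2.imwrite('pics/c1.png',a)
b=crop(s,265,180,90,100,6);cv2.imwrite('pics/c2.png',b)
c=crop(t,295,140,210,145,3.8);cv2.imwrite('pics/c3.png',c)
d=crop(s,155,30,155,145,4.1);cv2.imwrite('pics/c4.png',d)
```

```text
(no output)
```

View pics/c1.png

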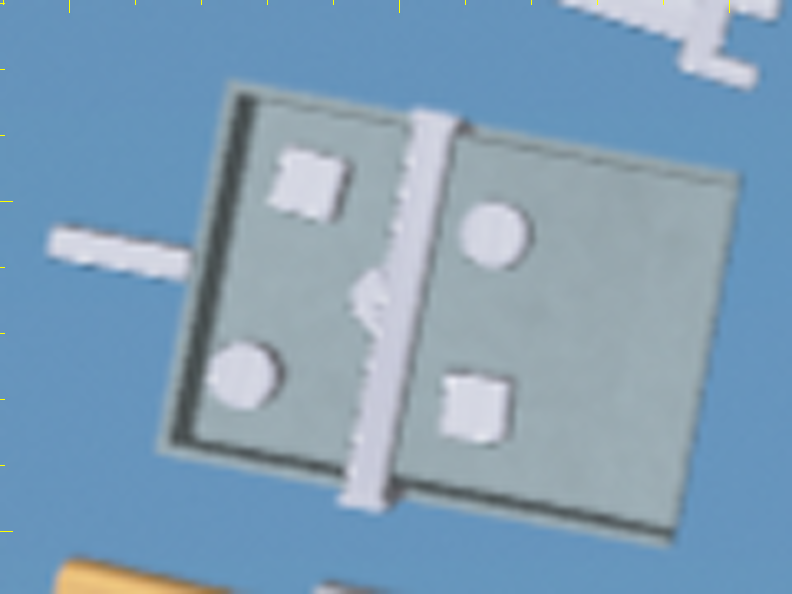

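View pics/c2.png

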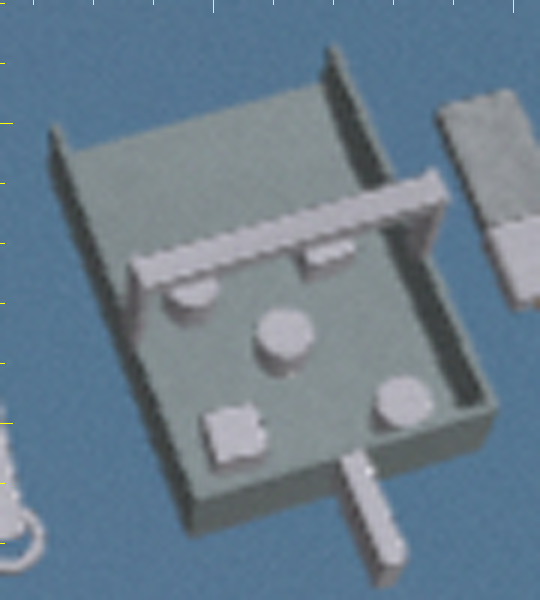

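View pics/c3.png

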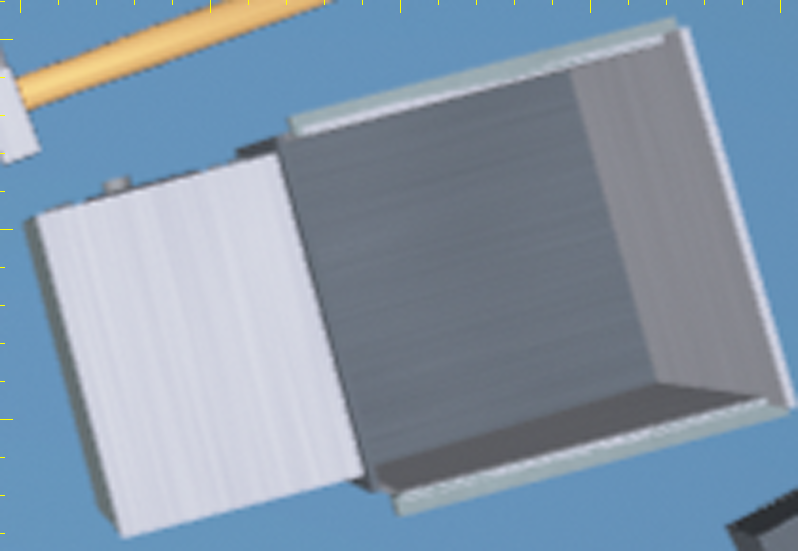

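View pics/c4.png

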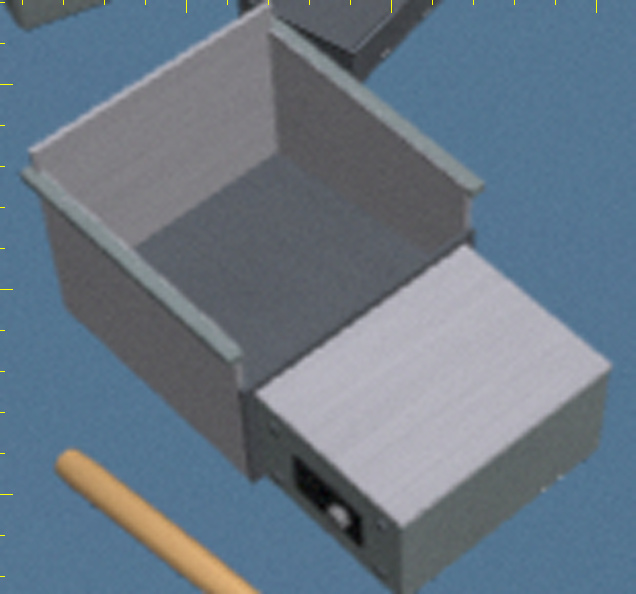

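The crops give these pixel positions:
- **c1 (tote, top view):** back wall top corners at (232,83) and (160,447), bar ends at (437,117) and (363,508), lug tip at (49,241).
- **c2 (tote, scene view):** back wall corners at (192,500) and (495,405), bar ends at (136,262) and (438,180), lug tip at (393,555).
- **c3 (ledge, top view):** corners at (38,214), (122,537), (277,153) and (363,473).
- **c4 (ledge, scene view):** corners at (405,525), (612,365), (258,395) and (468,247).

The front opens towards the hopper side, and all five slugs are inside.

```bash
cat > fit.py <<'E'
from h import *
from scipy.optimize import least_squares
C={n:ctrl.get_calibration(n) for n in('top','scene')}
def proj(n,P):
    P=np.atleast_2d(P);T=C[n]['T'];p=(P-T[:3,3])@T[:3,:3]@C[n]['intrinsics'].T
    return p[:,:2]/p[:,2:]
def tri(obs):
    return least_squares(lambda p:np.hstack([(proj(n,p)-uv).ravel() for n,uv in obs.items()]),[.4,.1,.1])
def pose(M,obs):
    f=lambda q:np.hstack([(proj(n,R.from_euler('z',q[3]).apply(M)+q[:3])-uv).ravel() for n,uv in obs.items()])
    return least_squares(f,[.45,.1,0,-1.5],loss='soft_l1')
E
python3 - <<'E'
from fit import *
np.set_printoptions(precision=4,suppress=True)
px=lambda a,k,u,v:np.array(a)/k+[u,v]-.5
M=np.array([[-94,69,58],[-94,-69,58],[-10,69,112],[-10,-69,112],[-146,0,62]])/1e3
o={'top':px([[232,83],[160,447],[437,117],[363,508],[49,241]],6.6,140,170),'scene':px([[192,500],[495,405],[136,262],[438,180],[393,555]],6,265,180)}
F=np.array([[-150,100,100],[-150,-100,100],[0,100,100],[0,-100,100]])/1e3
g={'top':px([[38,214],[122,537],[277,153],[363,473]],3.8,295,140),'scene':px([[405,525],[612,365],[258,395],[468,247]],4.1,155,30)}
for n,m,ob in(('tote',M,o),('feeder',F,g)):
    r=pose(m,ob);print(n,r.x,'res',np.abs(r.fun).max())
    for i in range(len(m)):
        t=tri({k:v[i] for k,v in ob.items()});print('  tri',t.x,'model',R.from_euler('z',r.x[3]).apply(m[i])+r.x[:3],np.abs(t.fun).max())
s=ctrl.get_state();Rt=R.from_rotvec(s['tcp_rot']);print(Rt.as_matrix())
E
```

```text
tote [ 0.4971  0.2555  0.004  -1.7523] res 0.9999391482516558
  tri [0.5812 0.3359 0.0578] model [0.5819 0.3355 0.062 ] 0.6541309595617122
  tri [0.4481 0.3598 0.0626] model [0.4462 0.3604 0.062 ] 0.0323590660242985
  tri [0.5653 0.2532 0.1197] model [0.5668 0.2529 0.116 ] 0.6088121264365896
  tri [0.4318 0.2777 0.1156] model [0.431  0.2778 0.116 ] 0.591307969632453
  tri [0.5232 0.3988 0.0689] model [0.5235 0.3991 0.066 ] 0.629258044643791
feeder [ 0.4875 -0.1407  0.001  -1.3141] res 0.6308318259820851
  tri [0.5457 0.0299 0.1041] model [0.5462 0.0298 0.101 ] 0.3669592162289348
  tri [ 0.3542 -0.0204  0.1043] model [ 0.3527 -0.021   0.101 ] 0.2071967889525581
  tri [ 0.5837 -0.1156  0.0997] model [ 0.5842 -0.1153  0.101 ] 0.20648249273128272
  tri [ 0.3916 -0.1646  0.1017] model [ 0.3908 -0.166   0.101 ] 0.3208138084254415
[[-0.9441  0.3295 -0.0006]
 [ 0.3295  0.9441 -0.001 ]
 [ 0.0002 -0.0012 -1.    ]]
```

```bash
cat > go.py <<'E'
import sys
from h import *
# goal TCP x y z, tool-y angle -> shift (units 0.1 m) and turn z (units 1.5 rad)
x,y,z,a=map(float,sys.argv[1:5]); s=ctrl.get_state(); Rt=R.from_rotvec(s['tcp_rot']); M=Rt.as_matrix()
b=np.arctan2(M[1,1],M[0,1])
G=np.array([[np.sin(-a)*-1*-1, np.cos(a),0],[np.cos(a),np.sin(a),0],[0,0,-1]])
G=np.column_stack([[-np.sin(a),np.cos(a),0],[np.cos(a),np.sin(a),0],[0,0,-1]])
turn=(Rt.inv()*R.from_matrix(G)).as_rotvec()/1.5
print('t %.2f tcp %s yang %.3f shift %s turn %s w %.3f f %s gf %.1f q6 %.2f'%(s['t'],np.round(s['tcp_pos'],4),b,np.round(M.T@([x,y,z]-s['tcp_pos'])/.1,3),np.round(turn,3),s['gripper_width'],np.round(s['contact_force'],1),s['grasp_force'],s['qpos'][5]))
E
sed -i '/^G=np.array/d' go.py
python3 -m crank '[0,0,0,-0.08,-0.24,0,1, 0,0,0,-0.16,-0.48,0,1, 0,0,0,-0.24,-0.72,0,1, 0,0,0,-0.33,-0.95,0,1, 0,0,0,-0.33,-0.95,0,1]'
python3 -m crank '[0,0,0,-0.08,-0.24,0,1, 0,0,0,-0.16,-0.48,0,1, 0,0,0,-0.24,-0.72,0,1, 0,0,0,-0.33,-0.95,0,1, 0,0,0,-0.33,-0.95,0,1]'
python3 go.py 0.499 0.265 0.2 1.389
```

```text
t: 0.52
tcp_pos: [0.1805, 0.4157, 0.2387]
tcp_rot: [-0.527, -3.097, 0.003]
contact_force: [-0.1, 0.5, 0.5]
gripper_width: 0.999
grasp_force: 0.0
t: 0.93
tcp_pos: [0.1805, 0.3158, 0.2387]
tcp_rot: [-0.527, -3.097, 0.002]
contact_force: [-0.0, 0.1, 0.6]
gripper_width: 0.998
grasp_force: 0.0
t 0.93 tcp [0.1805 0.3158 0.2387] yang 1.234 shift [-3.174  0.574  0.386] turn [-0.001 -0.    -0.104] w 0.998 f [-0.   0.1  0.6] gf 0.0 q6 -0.51
```

```bash
python3 -m crank '[0,0,0,-0.3,0.05,0,1, 0,0,0,-0.6,0.1,0,1, 0,0,0,-0.9,0.15,0,1, 0,0,0,-1,0.18,0,1, 0,0,0,-1,0.18,0,1]' >/dev/null
python3 -m crank '[0,0,0,-0.3,0.05,0,1, 0,0,0,-0.6,0.1,0,1, 0,0,0,-0.9,0.15,0,1, 0,0,0,-1,0.18,0,1, 0,0,0,-1,0.18,0,1]' >/dev/null
python3 -m crank '[0,0,0,-0.3,0.05,0,1, 0,0,0,-0.6,0.1,0,1, 0,0,0,-0.9,0.15,0,1, 0,0,0,-1,0.18,0,1, 0,0,0,-1,0.18,0,1]'
python3 -m crank '[0,0,-0.052,-0.09,0.01,0.2,1, 0,0,-0.104,-0.17,0.03,0.38,1, 0,0,-0.104,-0.17,0.03,0.38,1, 0,0,-0.104,-0.17,0.03,0.38,1, 0,0,-0.104,-0.17,0.03,0.38,1]'
python3 go.py 0.499 0.265 0.086 1.389
python3 -c "
from h import *
im=snap('wrist','w1.png')"
```

```text
t: 2.18
tcp_pos: [0.4818, 0.2709, 0.2382]
tcp_rot: [-0.525, -3.096, 0.0]
contact_force: [-1.0, 0.2, -0.5]
gripper_width: 1.001
grasp_force: 0.0
t: 2.6
tcp_pos: [0.4978, 0.2683, 0.202]
tcp_rot: [0.284, 3.128, 0.001]
contact_force: [0.2, -0.2, 0.6]
gripper_width: 1.0
grasp_force: 0.0
t 2.60 tcp [0.4978 0.2683 0.202 ] yang 1.390 shift [-0.017 -0.031  1.16 ] turn [0.    0.    0.001] w 1.000 f [ 0.2 -0.2  0.6] gf 0.0 q6 -1.10
```

View pics/w1.png

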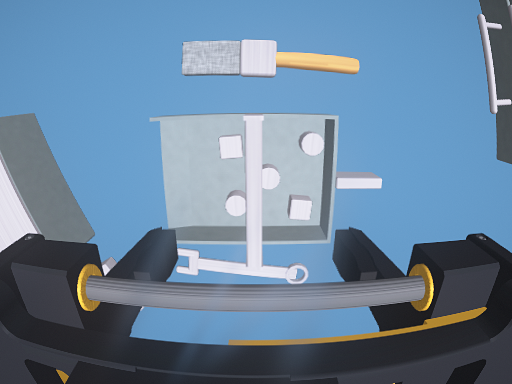

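The wrist view shows the bar upright at column 254, with ends near (254,117) and (254,270). It sits centred between the open fingers. I'll check this against the fit by projection.

```bash
cat > wp.py <<'E'
from h import *
def wproj(P,s):
    c=ctrl.get_calibration('wrist');T=np.eye(4);T[:3,:3]=R.from_rotvec(s['tcp_rot']).as_matrix();T[:3,3]=s['tcp_pos']
    T=T@c['mount'];p=(np.atleast_2d(P)-T[:3,3])@T[:3,:3]
    D=np.hypot(p[:,0],p[:,1]);th=np.arctan2(D,p[:,2]);K=c['intrinsics']
    return np.round(np.column_stack([K[0,2]+K[0,0]*th*p[:,0]/D,K[1,2]+K[1,1]*th*p[:,1]/D]),1)
def body(q,m): return R.from_euler('z',q[3]).apply(np.array(m)/1e3)+q[:3]
E
python3 - <<'E'
from wp import *
s=ctrl.get_state()
for z in(0,.004):print(wproj(body([.4971,.2555,z,-1.7523],[[-10,69,112],[-10,-69,112],[-94,-69,58],[-94,69,58],[-146,0,62]]),s))
E
```

```text
[[252.3 269.5]
 [252.1 114.9]
 [337.3 115.4]
 [328.4 242.7]
 [380.8 183.8]]
[[252.3 271.8]
 [252.1 115.1]
 [338.4 115.5]
 [329.2 244.3]
 [382.2 184.8]]
```

The projection agrees within about 1 mm, so I'll descend, grip and lift slightly.

```bash
python3 -m crank '[0,0,0,-0.01,-0.02,0.15,1, 0,0,0,-0.02,-0.03,0.35,1, 0,0,0,-0.02,-0.03,0.55,1, 0,0,0,-0.02,-0.03,0.75,1, 0,0,0,-0.02,-0.03,0.8,1]'
python3 -m crank '[0,0,0,0,0,0.15,1, 0,0,0,0,0,0.3,1, 0,0,0,0,0,0.36,1, 0,0,0,0,0,0.36,0, 0,0,0,0,0,0.36,-1]'
python3 -m crank '[0,0,0,0,0,0,-1, 0,0,0,0,0,0,-1, 0,0,0,0,0,0,-1, 0,0,0,0,0,0,-1, 0,0,0,0,0,0,-1]'
python3 -m crank '[0,0,0,0,0,0,-1, 0,0,0,0,0,0,-1, 0,0,0,0,0,0,-1, 0,0,0,0,0,0,-1, 0,0,0,0,0,0,-1]' > /dev/null
python3 go.py 0.499 0.265 0.086 1.389
```

```text
t: 3.07
tcp_pos: [0.499, 0.2642, 0.1193]
tcp_rot: [-0.283, -3.126, 0.002]
contact_force: [0.2, 0.3, -0.9]
gripper_width: 0.998
grasp_force: 0.0
t: 3.48
tcp_pos: [0.5007, 0.2644, 0.0858]
tcp_rot: [0.282, 3.128, 0.001]
contact_force: [0.3, 0.5, 0.6]
gripper_width: 0.873
grasp_force: 0.0
t: 3.9
tcp_pos: [0.5005, 0.2642, 0.085]
tcp_rot: [0.282, 3.129, 0.0]
contact_force: [-0.7, 0.8, -0.4]
gripper_width: 0.493
grasp_force: 0.0
t 4.32 tcp [0.5006 0.2646 0.0848] yang 1.391 shift [ 0.016  0.001 -0.012] turn [0.001 0.    0.001] w 0.150 f [1.  0.  1.1] gf 30.0 q6 -1.11
```

```bash
python3 -m crank '[0,0,0,0,0,-0.05,-1, 0,0,0,0,0,-0.15,-1, 0,0,0,0,0,-0.25,-1, 0,0,0,0,0,-0.35,-1, 0,0,0,0,0,-0.45,-1]'
python3 -m crank '[0,0,0,0,0,-0.12,-1, 0,0,0,0,0,-0.25,-1, 0,0,0,0,0,-0.38,-1, 0,0,0,0,0,-0.48,-1, 0,0,0,0,0,-0.5,-1]'
python3 -m crank '[0,0,0,0,0,-0.12,-1, 0,0,0,0,0,-0.25,-1, 0,0,0,0,0,-0.38,-1, 0,0,0,0,0,-0.48,-1, 0,0,0,0,0,-0.5,-1]'
python3 go.py 0.470 -0.076 0.228 1.8275
python3 -c "
from h import *
im=snap('wrist','w2.png')"
```

```text
t: 4.73
tcp_pos: [0.5004, 0.2641, 0.1309]
tcp_rot: [0.282, 3.129, -0.0]
contact_force: [0.9, 0.5, -7.8]
gripper_width: 0.152
grasp_force: 30.0
t: 5.15
tcp_pos: [0.501, 0.2643, 0.1821]
tcp_rot: [0.282, 3.126, 0.002]
contact_force: [-0.0, 0.4, -7.4]
gripper_width: 0.153
grasp_force: 30.0
t: 5.57
tcp_pos: [0.5008, 0.2643, 0.2313]
tcp_rot: [0.282, 3.127, 0.001]
contact_force: [2.1, -0.2, -8.2]
gripper_width: 0.15
grasp_force: 30.0
t 5.57 tcp [0.5008 0.2643 0.2313] yang 1.391 shift [-0.306 -3.403  0.03 ] turn [ 0.     0.002 -0.291] w 0.150 f [ 2.1 -0.2 -8.2] gf 30.0 q6 -1.11
```

View pics/w2.png

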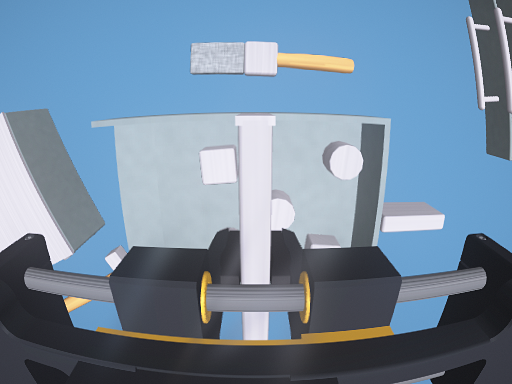

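The tote hangs level in the grip, with the bar at column 255 and the slugs visible inside. The measured 8.2 N matches a full load. Now I'll carry it to above the ledge.

```bash
python3 -m crank '[0,0,0,0,-0.02,0,-1, 0,0,0,-0.01,-0.08,0,-1, 0,0,0,-0.02,-0.17,0,-1, 0,0,0,-0.03,-0.28,0,-1, 0,0,0,-0.04,-0.4,0,-1]' >/dev/null
python3 -m crank '[0,0,0,-0.01,-0.12,0,-1, 0,0,0,-0.02,-0.24,0,-1, 0,0,0,-0.03,-0.36,0,-1, 0,0,0,-0.04,-0.48,0,-1, 0,0,0,-0.05,-0.6,0,-1]' >/dev/null
python3 -m crank '[0,0,0,-0.01,-0.12,0,-1, 0,0,0,-0.02,-0.24,0,-1, 0,0,0,-0.03,-0.36,0,-1, 0,0,0,-0.04,-0.48,0,-1, 0,0,0,-0.05,-0.6,0,-1]' >/dev/null
python3 -m crank '[0,0,0,-0.01,-0.12,0,-1, 0,0,0,-0.02,-0.24,0,-1, 0,0,0,-0.03,-0.36,0,-1, 0,0,0,-0.04,-0.48,0,-1, 0,0,0,-0.05,-0.6,0,-1]' >/dev/null
python3 -m crank '[0,0,0,-0.01,-0.12,0,-1, 0,0,0,-0.02,-0.24,0,-1, 0,0,0,-0.03,-0.36,0,-1, 0,0,0,-0.04,-0.48,0,-1, 0,0,0,-0.05,-0.6,0,-1]'
python3 -m crank '[0,0,-0.01,-0.01,-0.1,0,-1, 0,0,-0.03,-0.02,-0.18,0,-1, 0,0,-0.06,-0.03,-0.25,0,-1, 0,0,-0.09,-0.04,-0.3,0,-1, 0,0,-0.12,-0.05,-0.32,0,-1]'
python3 -m crank '[0,0,-0.03,0,0,0,-1, 0,0,-0.06,0,0,0,-1, 0,0,-0.1,0,0,0,-1, 0,0,-0.14,0,0,0,-1, 0,0,-0.17,0,0,0,-1]'
python3 go.py 0.470 -0.076 0.228 1.8275
```

```text
t: 7.7
tcp_pos: [0.4737, -0.0167, 0.2298]
tcp_rot: [0.282, 3.129, -0.0]
contact_force: [0.3, -0.4, -7.8]
gripper_width: 0.152
grasp_force: 30.0
t: 8.12
tcp_pos: [0.473, -0.0493, 0.2298]
tcp_rot: [-0.003, 3.141, -0.001]
contact_force: [-0.6, -0.7, -7.7]
gripper_width: 0.149
grasp_force: 30.1
t: 8.53
tcp_pos: [0.473, -0.0486, 0.2298]
tcp_rot: [-0.404, 3.115, -0.0]
contact_force: [-0.4, 0.3, -8.7]
gripper_width: 0.154
grasp_force: 30.0
t 8.53 tcp [ 0.473  -0.0486  0.2298] yang 1.829 shift [ 0.099 -0.258  0.018] turn [-0.     0.     0.001] w 0.154 f [-0.4  0.3 -8.7] gf 30.0 q6 -2.18
```

Run:
```python
from wp import *
s=dict(tcp_pos=np.array([.5008,.2643,.2313]),tcp_rot=R.from_matrix(np.column_stack([[-np.sin(1.391),np.cos(1.391),0],[np.cos(1.391),np.sin(1.391),0],[0,0,-1]])).as_rotvec())
for dx,z in((0,.1463),(-.0018,.1463)):
  y=-1.7506;b=np.array([.5008+dx,.2643,z]);o=b-R.from_euler('z',y).apply([-.010,0,0])
  print(dx,wproj(body([*o,y],[[-10,-69,112],[-94,-69,58],[-146,-6,62],[-146,6,62],[95,-69,58]]),s))
```

```text
0 [[255.  120.7]
 [390.3 121.6]
 [445.2 217. ]
 [441.9 232.4]
 [ 91.6 123.9]]
-0.0018 [[254.2 116.3]
 [390.  118.7]
 [445.3 214.7]
 [442.1 230.2]
 [ 91.  121.2]]
```

```bash
python3 -m crank '[0,0,0,0.01,-0.05,0,-1, 0,0,0,0.03,-0.12,0,-1, 0,0,0,0.05,-0.2,0,-1, 0,0,0,0.07,-0.25,0,-1, 0,0,0,0.08,-0.26,0,-1]' >/dev/null
python3 -m crank '[0,0,0,0,0,0.05,-1, 0,0,0,0,0,0.13,-1, 0,0,0,0,0,0.21,-1, 0,0,0,0,0,0.29,-1, 0,0,0,0,0,0.35,-1]'
python3 -m crank '[0,0,0,0,0,0.02,-1, 0,0,0,0,0,0.03,-1, 0,0,0,0,0,0.03,-1, 0,0,0,0,0,0.03,-1, 0,0,0,0,0,0.03,-1]'
python3 go.py 0.4722 -0.0754 0.185 1.8275
```

```text
t: 9.37
tcp_pos: [0.4717, -0.0748, 0.1934]
tcp_rot: [0.4, -3.115, -0.001]
contact_force: [-0.5, -0.1, -7.4]
gripper_width: 0.158
grasp_force: 30.0
t: 9.78
tcp_pos: [0.4722, -0.0752, 0.1921]
tcp_rot: [-0.4, 3.115, -0.001]
contact_force: [-0.0, -0.8, -8.0]
gripper_width: 0.149
grasp_force: 30.0
t 9.78 tcp [ 0.4722 -0.0752  0.1921] yang 1.826 shift [ 0.    -0.002  0.071] turn [-0.     0.    -0.001] w 0.149 f [-0.  -0.8 -8. ] gf 30.0 q6 -2.23
```

```bash
python3 -m crank '[0,0,0,0,0,0.01,-1, 0,0,0,0,0,0.02,-1, 0,0,0,0,0,0.03,-1, 0,0,0,0,0,0.04,-1, 0,0,0,0,0,0.04,-1]'
python3 -m crank '[0,0,0,0,0,0.01,-1, 0,0,0,0,0,0.02,-1, 0,0,0,0,0,0.02,-1, 0,0,0,0,0,0.02,-1, 0,0,0,0,0,0.02,-1]'
python3 -m crank '[0,0,0,0,0,0.005,-1, 0,0,0,0,0,0.01,-1, 0,0,0,0,0,0.01,-1, 0,0,0,0,0,0.01,-1, 0,0,0,0,0,0.01,-1]'
```

```text
t: 10.2
tcp_pos: [0.4719, -0.0751, 0.1875]
tcp_rot: [0.4, -3.116, -0.0]
contact_force: [-0.4, -0.1, -7.8]
gripper_width: 0.153
grasp_force: 30.0
t: 10.62
tcp_pos: [0.472, -0.0752, 0.1858]
tcp_rot: [-0.4, 3.116, -0.0]
contact_force: [-0.1, -0.1, -7.7]
gripper_width: 0.148
grasp_force: 30.0
t: 11.03
tcp_pos: [0.4721, -0.0752, 0.1849]
tcp_rot: [-0.4, 3.116, -0.0]
contact_force: [0.2, -1.1, -6.0]
gripper_width: 0.151
grasp_force: 30.0
```

```bash
python3 -m crank '[0,0,0,0,0,0.004,-1, 0,0,0,0,0,0.008,-1, 0,0,0,0,0,0.01,-1, 0,0,0,0,0,0.01,-1, 0,0,0,0,0,0.01,-1]'
python3 - <<'E'
from h import *
t=snap('top','t3.png')[:,:,::-1];s=snap('scene','s3.png')[:,:,::-1]
a=cv2.resize(t[165:290,275:400],None,fx=3.2,fy=3.2,interpolation=cv2.INTER_CUBIC)
b=cv2.resize(s[60:185,190:315],None,fx=3.2,fy=3.2,interpolation=cv2.INTER_CUBIC)
cv2.imwrite('pics/c5.png',np.hstack([a,b]))
E
```

```text
t: 11.45
tcp_pos: [0.4722, -0.0754, 0.1847]
tcp_rot: [-0.4, 3.115, -0.002]
contact_force: [-3.1, -0.4, 5.1]
gripper_width: 0.151
grasp_force: 30.0
```

View pics/c5.png

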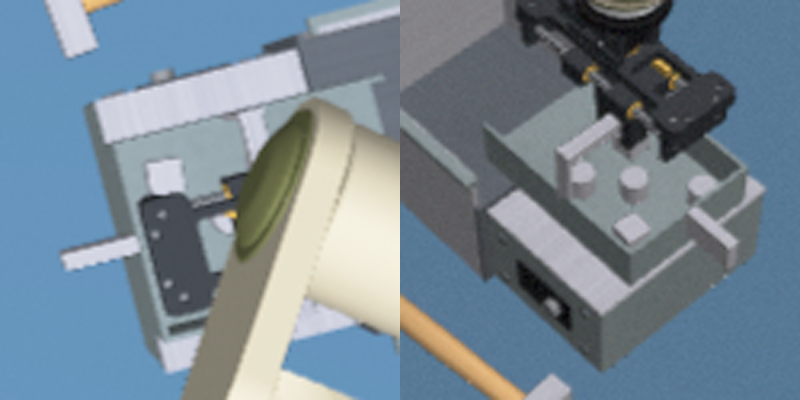

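The composite shows the tote standing on the ledge and square to it. The lug points back at (100,252) in the left half and the slugs are inside in the right half. The force has reversed, so it is seated, and I can release and rise.

```bash
python3 -m crank '[0,0,0,0,0,-0.005,0, 0,0,0,0,0,-0.005,0.5, 0,0,0,0,0,-0.005,1, 0,0,0,0,0,-0.005,1, 0,0,0,0,0,-0.005,1]'
python3 -m crank '[0,0,0,0,0,0,1, 0,0,0,0,0,0,1, 0,0,0,0,0,0,1, 0,0,0,0,0,0,1, 0,0,0,0,0,0,1]'
python3 -m crank '[0,0,0,0,0,-0.1,1, 0,0,0,0,0,-0.2,1, 0,0,0,0,0,-0.35,1, 0,0,0,0,0,-0.5,1, 0,0,0,0,0,-0.6,1]'
python3 -m crank '[0,0,0,0,0,-0.1,1, 0,0,0,0,0,-0.25,1, 0,0,0,0,0,-0.4,1, 0,0,0,0,0,-0.5,1, 0,0,0,0,0,-0.5,1]'
python3 - <<'E'
from h import *
x=np.array([np.cos(-1.3141),np.sin(-1.3141)]);F=np.array([.4875,-.1407])
print('lug xy',F+x*(-.007-.05-.125))
E
python3 go.py 0.4413 0.0353 0.28 0.2567
```

```text
t: 11.97
tcp_pos: [0.4721, -0.0751, 0.1842]
tcp_rot: [-0.4, 3.116, 0.0]
contact_force: [-0.2, 0.6, -0.1]
gripper_width: 0.507
grasp_force: 0.0
t: 12.38
tcp_pos: [0.472, -0.0752, 0.1843]
tcp_rot: [-0.4, 3.116, -0.0]
contact_force: [-0.4, -0.2, -0.2]
gripper_width: 0.879
grasp_force: 0.0
t: 12.8
tcp_pos: [0.4722, -0.0752, 0.2455]
tcp_rot: [-0.4, 3.115, -0.001]
contact_force: [0.3, 0.0, -0.3]
gripper_width: 1.0
grasp_force: 0.0
t: 13.22
tcp_pos: [0.4725, -0.0754, 0.2961]
tcp_rot: [-0.399, 3.113, -0.003]
contact_force: [-0.4, 1.2, 0.4]
gripper_width: 1.001
grasp_force: 0.0
lug xy [0.44129265 0.03533659]
t 13.22 tcp [ 0.4725 -0.0754  0.2961] yang 1.826 shift [0.023 1.15  0.158] turn [0.    0.003 1.046] w 1.001 f [-0.4  1.2  0.4] gf 0.0 q6 -2.23
```

```bash
python3 -m crank '[0,0,0,0,0.1,0,1, 0,0,0,0,0.25,0,1, 0,0,0,0,0.4,0,1, 0,0,0,0.01,0.55,0,1, 0,0,0,0.01,0.7,0,1]' >/dev/null
python3 -m crank '[0,0,0,0,0.15,0,1, 0,0,0,0,0.3,0,1, 0,0,0,0,0.4,0,1, 0,0,0,0.01,0.45,0,1, 0,0,0,0.01,0.45,0,1]' >/dev/null
python3 -m crank '[0,0,0.04,0,0,0,1, 0,0,0.11,0,0,0,1, 0,0,0.19,0,0,0,1, 0,0,0.27,0,0,0,1, 0,0,0.35,0,0,0,1]' >/dev/null
python3 -m crank '[0,0,0.08,0,0,0,1, 0,0,0.16,0,0,0,1, 0,0,0.24,0,0,0,1, 0,0,0.32,0,0,0,1, 0,0,0.39,0,0,0,1]' >/dev/null
python3 -m crank '[0,0,0.08,0,0,0,1, 0,0,0.16,0,0,0,1, 0,0,0.24,0,0,0,1, 0,0,0.29,0,0,0,1, 0,0,0.306,0,0,0,1]'
python3 go.py 0.4413 0.0353 0.22 0.2567
python3 - <<'E'
from fit import *
from wp import *
np.set_printoptions(precision=1,suppress=True)
s=ctrl.get_state();im=snap('wrist','w3.png');t=snap('top','t4.png');sc=snap('scene','s4.png')
# predicted pixels of the tote, if it stands with foot 7 mm from the stop
x=np.array([np.cos(-1.3141),np.sin(-1.3141)]);o=np.array([.4875,-.1407])+x*(-.057)
q=[*o,.1,-1.3141];m=[[-146,-6,62],[-146,6,62],[-94,-69,58],[-94,69,58],[-10,69,112],[-10,-69,112]]
print(wproj(body(q,m),s));print(proj('top',body(q,m)));print(proj('scene',body(q,m)))
A=cv2.resize(t[165:290,275:400],None,fx=3,fy=3,interpolation=cv2.INTER_CUBIC)[:,:,::-1]
W=im[:375,60:460,::-1]
cv2.imwrite('pics/c6.png',np.hstack([A,W]))
E
```

```text
t: 15.3
tcp_pos: [0.4412, 0.0351, 0.2939]
tcp_rot: [-1.923, -2.484, 0.0]
contact_force: [-0.2, 0.6, 0.4]
gripper_width: 1.005
grasp_force: 0.0
t 15.30 tcp [0.4412 0.0351 0.2939] yang 0.253 shift [0.002 0.002 0.739] turn [-0.    -0.    -0.002] w 1.005 f [-0.2  0.6  0.4] gf 0.0 q6 -0.44
[[249.9 161.7]
 [262.5 161.6]
 [189.3 211.4]
 [323.3 211.1]
 [326.4 309. ]
 [186.7 309.4]]
[[295.9 249. ]
 [294.5 243.6]
 [326.7 271.4]
 [310.2 209. ]
 [353.2 198.5]
 [371.1 264.7]]
[[295.7 135.1]
 [292.5 137.6]
 [298.4 112.2]
 [261.6 139.8]
 [240.  108.2]
 [278.   81.4]]
```

View pics/c6.png

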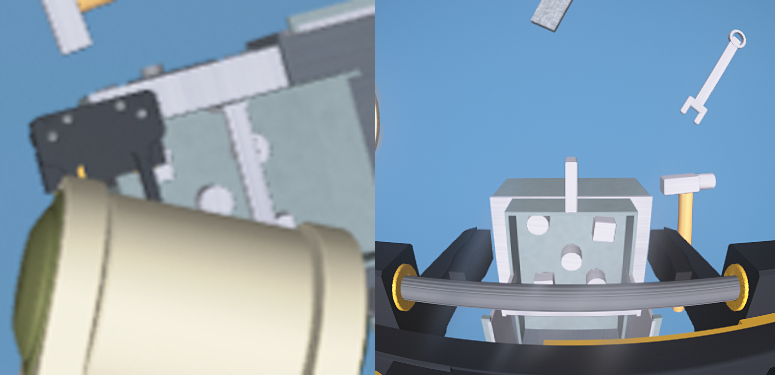

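The lug's end shows at u 251–262, v 157 in wrist pixels, against a predicted 250–262, 162. That puts it centred to within a millimetre and under 4 mm along its length. All five slugs are in the tote. I'll descend on the lug and grip.

```bash
python3 -m crank '[0,0,0,0,0,0.15,1, 0,0,0,0,0,0.35,1, 0,0,0,0,0,0.55,1, 0,0,0,0,0,0.75,1, 0,0,0,0,0,0.9,1]' >/dev/null
python3 -m crank '[0,0,0,0,0,0.2,1, 0,0,0,0,0,0.4,1, 0,0,0,0,0,0.6,1, 0,0,0,0,0,0.73,1, 0,0,0,0,0,0.76,1]'
python3 -m crank '[0,0,0,0,0,0,0, 0,0,0,0,0,0,-0.5, 0,0,0,0,0,0,-1, 0,0,0,0,0,0,-1, 0,0,0,0,0,0,-1]'
python3 -m crank '[0,0,0,0,0,0,-1, 0,0,0,0,0,0,-1, 0,0,0,0,0,0,-1, 0,0,0,0,0,0,-1, 0,0,0,0,0,0,-1]'
python3 -m crank '[0,0,0,0,0,0,-1, 0,0,0,0,0,0,-1, 0,0,0,0,0,0,-1, 0,0,0,0,0,0,-1, 0,0,0,0,0,0,-1]'
python3 go.py 0.4413 0.0353 0.128 0.2567
```

```text
t: 16.28
tcp_pos: [0.4402, 0.0356, 0.1264]
tcp_rot: [-1.915, -2.487, 0.003]
contact_force: [-0.7, -0.1, 0.5]
gripper_width: 1.003
grasp_force: 0.0
t: 16.7
tcp_pos: [0.4413, 0.0356, 0.1288]
tcp_rot: [1.917, 2.487, 0.001]
contact_force: [-0.0, -0.4, -0.4]
gripper_width: 0.649
grasp_force: 0.0
t: 17.12
tcp_pos: [0.4411, 0.0356, 0.1282]
tcp_rot: [-1.918, -2.488, 0.0]
contact_force: [0.9, -0.6, 0.1]
gripper_width: 0.271
grasp_force: 0.0
t: 17.53
tcp_pos: [0.4411, 0.0356, 0.1283]
tcp_rot: [1.918, 2.488, 0.0]
contact_force: [1.3, 0.1, -1.7]
gripper_width: 0.134
grasp_force: 30.0
t 17.53 tcp [0.4411 0.0356 0.1283] yang 0.257 shift [-0.004  0.001  0.003] turn [0. 0. 0.] w 0.134 f [ 1.3  0.1 -1.7] gf 30.0 q6 -0.45
```

Run:
```python
# arc of the grip point about the pivot: back (tool +x) shift and rise, 0.1 m units, from theta 0
import numpy as np
for p0 in(7,):
  for d in range(0,66,5):
    t=np.radians(d);p=-max(p0,8*np.tan(t)+1)
    x=p-175*np.cos(t)+47*np.sin(t); z=175*np.sin(t)+47*np.cos(t)
    print(d,'toolx %.3f'%(-(x-(-p0-175))/100),'toolz %.3f'%(-(z-47)/100), 'p',round(p,1))
```

```text
0 toolx -0.000 toolz -0.000 p -7
5 toolx -0.048 toolz -0.151 p -7
10 toolx -0.108 toolz -0.297 p -7
15 toolx -0.181 toolz -0.437 p -7
20 toolx -0.266 toolz -0.570 p -7
25 toolx -0.363 toolz -0.696 p -7
30 toolx -0.469 toolz -0.812 p -7
35 toolx -0.586 toolz -0.919 p -7
40 toolx -0.704 toolz -1.015 p -7.7
45 toolx -0.825 toolz -1.100 p -9.0
50 toolx -0.950 toolz -1.173 p -10.5
55 toolx -1.077 toolz -1.233 p -12.4
60 toolx -1.203 toolz -1.281 p -14.9
65 toolx -1.325 toolz -1.315 p -18.2
```

```bash
python3 -m crank '[0,0,0,-0.027,0,-0.092,-1, 0,0,0,-0.058,0,-0.181,-1, 0,0,0,-0.095,0,-0.268,-1, 0,0,0,-0.136,0,-0.354,-1, 0,0,0,-0.18,0,-0.437,-1]'
python3 -m crank '[0,0,0,-0.05,0,-0.08,-1, 0,0,0,-0.104,0,-0.16,-1, 0,0,0,-0.162,0,-0.234,-1, 0,0,0,-0.224,0,-0.306,-1, 0,0,0,-0.29,0,-0.375,-1]'
python3 go.py 0.4413 0.0353 0.128 0.2567
python3 - <<'E'
from wp import *
s=ctrl.get_state();im=snap('wrist','w4.png');snap('scene','s5.png')
E
```

```text
t: 17.95
tcp_pos: [0.445, 0.0186, 0.1719]
tcp_rot: [-1.917, -2.486, 0.0]
contact_force: [0.1, 3.3, -4.3]
gripper_width: 0.135
grasp_force: 30.0
t: 18.37
tcp_pos: [0.453, -0.0105, 0.2101]
tcp_rot: [-1.919, -2.488, 0.0]
contact_force: [-0.5, 2.0, -4.0]
gripper_width: 0.131
grasp_force: 30.0
t 18.37 tcp [ 0.453  -0.0105  0.2101] yang 0.257 shift [0.473 0.003 0.821] turn [-0. -0.  0.] w 0.131 f [-0.5  2.  -4. ] gf 30.0 q6 -0.54
```

The load now sits half on the lug, with a slight push back from the stop, as expected. I'll tip on to 60° and dwell.

```bash
python3 -m crank '[0,0,0,-0.07,0,-0.065,-1, 0,0,0,-0.14,0,-0.127,-1, 0,0,0,-0.21,0,-0.185,-1, 0,0,0,-0.283,0,-0.238,-1, 0,0,0,-0.356,0,-0.288,-1]'
python3 -m crank '[0,0,0,-0.075,0,-0.045,-1, 0,0,0,-0.15,0,-0.086,-1, 0,0,0,-0.225,0,-0.122,-1, 0,0,0,-0.3,0,-0.153,-1, 0,0,0,-0.378,0,-0.181,-1]'
python3 -m crank '[0,0,0,0,0,0,-1, 0,0,0,0,0,0,-1, 0,0,0,0,0,0,-1, 0,0,0,0,0,0,-1, 0,0,0,0,0,0,-1]'
python3 -m crank '[0,0,0,0,0,0,-1, 0,0,0,0,0,0,-1, 0,0,0,0,0,0,-1, 0,0,0,0,0,0,-1, 0,0,0,0,0,0,-1]'
python3 - <<'E'
from fit import *
t=snap('top','t6.png');s=snap('scene','s6.png')
b=cv2.imread('pics/s0.png')[:,:,::-1]
# bright near-white blobs in hopper (feeder x 5..220) in scene and top views
f=lambda P:R.from_euler('z',-1.3141).apply(np.array(P)/1e3)+[.4875,-.1407,0]
for n,im in(('scene',s),('top',t)):
    poly=proj(n,f([[10,100,50],[10,-100,50],[215,-100,25],[215,100,25]])).astype(np.int32)
    m=np.zeros(im.shape[:2],np.uint8);cv2.fillPoly(m,[poly],255)
    w=((im.min(2)>165)&(m>0)).astype(np.uint8)
    k,l,st,ce=cv2.connectedComponentsWithStats(w)
    print(n,poly.tolist(),[(st[i,4],ce[i].round(0).tolist()) for i in range(1,k) if st[i,4]>8])
E
```

```text
t: 18.88
tcp_pos: [0.4619, -0.0435, 0.2392]
tcp_rot: [-1.917, -2.487, -0.003]
contact_force: [-2.1, 9.0, 6.8]
gripper_width: 0.134
grasp_force: 30.0
t: 19.3
tcp_pos: [0.4718, -0.0804, 0.2582]
tcp_rot: [1.917, 2.487, 0.003]
contact_force: [-2.3, 7.8, 11.9]
gripper_width: 0.132
grasp_force: 30.0
t: 19.72
tcp_pos: [0.4719, -0.0806, 0.2582]
tcp_rot: [1.916, 2.486, 0.002]
contact_force: [-2.9, 5.9, 12.2]
gripper_width: 0.129
grasp_force: 30.0
t: 20.13
tcp_pos: [0.4719, -0.0806, 0.2582]
tcp_rot: [1.916, 2.486, 0.002]
contact_force: [-2.3, 5.4, 12.5]
gripper_width: 0.133
grasp_force: 30.0
scene [[215, 134], [265, 98], [222, 68], [174, 100]] [(np.int32(63), [218.0, 78.0]), (np.int32(24), [222.0, 83.0]), (np.int32(18), [212.0, 96.0]), (np.int32(244), [240.0, 114.0])]
top [[365, 180], [387, 260], [465, 238], [443, 160]] [(np.int32(247), [413.0, 197.0]), (np.int32(2264), [413.0, 235.0]), (np.int32(61), [432.0, 210.0])]
```

The tote underside is now bearing on the strip, with 12 N up on the tool. I'll relieve that slightly and dwell, then retrace the arc and compare the load on the lug at 30° with the loaded −4 N.

```bash
python3 -m crank '[0,0,0,-0.01,0,-0.01,-1, 0,0,0,-0.03,0,-0.03,-1, 0,0,0,-0.05,0,-0.05,-1, 0,0,0,-0.05,0,-0.05,-1, 0,0,0,-0.05,0,-0.05,-1]'
python3 -m crank '[0,0,0,0,0,0,-1, 0,0,0,0,0,0,-1, 0,0,0,0,0,0,-1, 0,0,0,0,0,0,-1, 0,0,0,0,0,0,-1]'
python3 go.py 0.4413 0.0353 0.128 0.2567
python3 - <<'E'
from fit import *
t=snap('top','t7.png');s=snap('scene','s7.png')
f=lambda P:R.from_euler('z',-1.3141).apply(np.array(P)/1e3)+[.4875,-.1407,0]
# tote corners for candidate tilts: gradient check of bar end / back edge position vs tilt in scene view
lug=np.array(ctrl.get_state()['tcp_pos'])+[0,0,.019]
g=cv2.cvtColor(s,cv2.COLOR_RGB2GRAY);e=cv2.dilate(cv2.Canny(g,60,150),np.ones((2,2)))
B=R.from_euler('z',-1.3141)
for d in range(35,80,5):
    A=B*R.from_euler('y',d,degrees=True)
    def seg(a,b):
        P=A.apply((np.linspace(a,b,60)-[-125,0,47])/1e3)+lug; uv=proj('scene',P).round().astype(int); return e[uv[:,1],uv[:,0]].mean()/255
    print(d,'pivot in feeder',(B.inv().apply(A.apply((np.array([50,0,0])-[-125,0,47])/1e3)+lug-[.4875,-.1407,0])*1e3).round(0),[round(seg(np.array(a),np.array(b)),2) for a,b in(([-94,-69,58],[-94,69,58]),([-94,69,58],[95,69,58]),([-94,-69,58],[95,-69,58]),([-10,69,112],[-10,-69,112]),([-94,69,12],[-94,69,58]))])
E
```

```text
t: 20.65
tcp_pos: [0.4729, -0.086, 0.2613]
tcp_rot: [1.919, 2.487, -0.001]
contact_force: [-0.8, 2.0, -1.0]
gripper_width: 0.138
grasp_force: 30.0
t: 21.07
tcp_pos: [0.4729, -0.0857, 0.2613]
tcp_rot: [-1.918, -2.488, 0.0]
contact_force: [-0.1, 0.8, -0.8]
gripper_width: 0.131
grasp_force: 30.0
t 21.07 tcp [ 0.4729 -0.0857  0.2613] yang 0.257 shift [1.251 0.002 1.333] turn [-0.  0.  0.] w 0.131 f [-0.1  0.8 -0.8] gf 30.0 q6 -0.68
35 pivot in feeder [ 59.  -0. 141.] [np.float64(0.68), np.float64(0.52), np.float64(0.67), np.float64(0.3), np.float64(0.42)]
40 pivot in feeder [ 47.  -0. 132.] [np.float64(0.55), np.float64(0.45), np.float64(0.48), np.float64(0.28), np.float64(0.58)]
45 pivot in feeder [ 34.  -0. 123.] [np.float64(0.53), np.float64(0.57), np.float64(0.65), np.float64(0.38), np.float64(0.73)]
50 pivot in feeder [ 20.  -0. 116.] [np.float64(0.47), np.float64(0.57), np.float64(0.65), np.float64(0.32), np.float64(0.88)]
55 pivot in feeder [  5.  -0. 110.] [np.float64(0.62), np.float64(0.78), np.float64(0.7), np.float64(0.72), np.float64(0.93)]
60 pivot in feeder [-10.  -0. 105.] [np.float64(0.58), np.float64(0.28), np.float64(0.43), np.float64(0.45), np.float64(0.98)]
65 pivot in feeder [-26.  -0. 102.] [np.float64(0.45), np.float64(0.22), np.float64(0.55), np.float64(0.7), np.float64(0.98)]
70 pivot in feeder [-41.  -0. 100.] [np.float64(0.45), np.float64(0.12), np.float64(0.43), np.float64(0.72), np.float64(0.95)]
75 pivot in feeder [-57.  -0.  99.] [np.float64(0.47), np.float64(0.25), np.float64(0.28), np.float64(0.6), np.float64(0.97)]
```

```bash
python3 -m crank '[0,0,0,0.09,0,0.025,-1, 0,0,0,0.18,0,0.06,-1, 0,0,0,0.27,0,0.105,-1, 0,0,0,0.36,0,0.153,-1, 0,0,0,0.446,0,0.203,-1]'
python3 -m crank '[0,0,0,0.08,0,0.052,-1, 0,0,0,0.155,0,0.107,-1, 0,0,0,0.23,0,0.167,-1, 0,0,0,0.305,0,0.232,-1, 0,0,0,0.375,0,0.3,-1]'
python3 -m crank '[0,0,0,0,0,0,-1, 0,0,0,0,0,0,-1, 0,0,0,0,0,0,-1, 0,0,0,0,0,0,-1, 0,0,0,0,0,0,-1]'
python3 go.py 0.4413 0.0353 0.128 0.2567
```

```text
t: 21.58
tcp_pos: [0.4613, -0.0416, 0.2406]
tcp_rot: [1.918, 2.488, -0.0]
contact_force: [1.1, -3.2, -2.9]
gripper_width: 0.136
grasp_force: 30.0
t: 22.0
tcp_pos: [0.4518, -0.0055, 0.2105]
tcp_rot: [1.918, 2.488, 0.0]
contact_force: [0.6, -3.0, -1.2]
gripper_width: 0.135
grasp_force: 30.0
t: 22.42
tcp_pos: [0.452, -0.0063, 0.2111]
tcp_rot: [-1.919, -2.487, -0.001]
contact_force: [0.1, -0.1, -1.8]
gripper_width: 0.136
grasp_force: 30.0
t 22.42 tcp [ 0.452  -0.0063  0.2111] yang 0.257 shift [0.429 0.002 0.831] turn [-0. -0. -0.] w 0.136 f [ 0.1 -0.1 -1.8] gf 30.0 q6 -0.53
```

The lug load at 30° is now −1.8 N against −4 N loaded, which fits an empty tote. I'll lower it the rest of the way gently.

```bash
python3 -m crank '[0,0,0,0.064,0,0.073,-1, 0,0,0,0.125,0,0.148,-1, 0,0,0,0.183,0,0.227,-1, 0,0,0,0.238,0,0.308,-1, 0,0,0,0.289,0,0.39,-1]'
python3 -m crank '[0,0,0,0.025,0,0.043,-1, 0,0,0,0.047,0,0.086,-1, 0,0,0,0.068,0,0.13,-1, 0,0,0,0.087,0,0.173,-1, 0,0,0,0.105,0,0.216,-1]'
python3 -m crank '[0,0,0,0.02,0,0.045,-1, 0,0,0,0.035,0,0.085,-1, 0,0,0,0.05,0,0.12,-1, 0,0,0,0.06,0,0.15,-1, 0,0,0,0.067,0,0.18,-1]'
python3 -m crank '[0,0,0,0,0,0.01,-1, 0,0,0,0,0,0.02,-1, 0,0,0,0,0,0.025,-1, 0,0,0,0,0,0.025,-1, 0,0,0,0,0,0.025,-1]'
python3 go.py 0.4413 0.0353 0.128 0.2567
```

```text
t: 22.83
tcp_pos: [0.4445, 0.0223, 0.1711]
tcp_rot: [1.918, 2.488, -0.0]
contact_force: [1.7, -1.6, -1.2]
gripper_width: 0.135
grasp_force: 30.0
t: 23.25
tcp_pos: [0.442, 0.0321, 0.1502]
tcp_rot: [1.918, 2.488, 0.0]
contact_force: [-0.3, -1.1, 0.3]
gripper_width: 0.133
grasp_force: 30.0
t: 23.67
tcp_pos: [0.4403, 0.0385, 0.1322]
tcp_rot: [-1.918, -2.488, -0.0]
contact_force: [0.4, -0.5, 0.1]
gripper_width: 0.133
grasp_force: 30.0
t: 24.08
tcp_pos: [0.4401, 0.0388, 0.1302]
tcp_rot: [-1.918, -2.487, -0.001]
contact_force: [-2.3, 4.7, 5.3]
gripper_width: 0.135
grasp_force: 30.0
t 24.08 tcp [0.4401 0.0388 0.1302] yang 0.257 shift [-0.037  0.003  0.022] turn [ 0.    -0.001  0.   ] w 0.135 f [-2.3  4.7  5.3] gf 30.0 q6 -0.44
```

```bash
python3 -m crank '[0,0,0,0,0,0.003,-1, 0,0,0,0,0,0.006,-1, 0,0,0,0,0,0.01,-1, 0,0,0,0,0,0.01,-1, 0,0,0,0,0,0.01,-1]'
python3 go.py 0.4413 0.0353 0.128 0.2567
```

```text
t: 24.5
tcp_pos: [0.4401, 0.0389, 0.13]
tcp_rot: [-1.918, -2.488, -0.002]
contact_force: [-6.6, 6.3, 16.8]
gripper_width: 0.134
grasp_force: 30.0
t 24.50 tcp [0.4401 0.0389 0.13  ] yang 0.257 shift [-0.038  0.002  0.02 ] turn [ 0.001 -0.     0.   ] w 0.134 f [-6.6  6.3 16.8] gf 30.0 q6 -0.44
```

The contact is stiff, at about 11 N per mm, so the foot is down on the ledge. I'll relieve, open and rise, then check numerically.

```bash
python3 -m crank '[0,0,0,0,0,-0.005,-1, 0,0,0,0,0,-0.013,-1, 0,0,0,0,0,-0.013,-1, 0,0,0,0,0,-0.013,0, 0,0,0,0,0,-0.013,1]'
python3 -m crank '[0,0,0,0,0,0,1, 0,0,0,0,0,0,1, 0,0,0,0,0,0,1, 0,0,0,0,0,0,1, 0,0,0,0,0,0,1]'
python3 -m crank '[0,0,0,0,0,0,1, 0,0,0,0,0,0,1, 0,0,0,0,0,0,1, 0,0,0,0,0,0,1, 0,0,0,0,0,0,1]'
python3 -m crank '[0,0,0,0,0,-0.1,1, 0,0,0,0,0,-0.25,1, 0,0,0,0,0,-0.45,1, 0,0,0,0,0,-0.65,1, 0,0,0,0,0,-0.85,1]'
python3 -m crank '[0,0,0,0,0,-0.2,1, 0,0,0,0,0,-0.4,1, 0,0,0,0,0,-0.6,1, 0,0,0,0,0,-0.75,1, 0,0,0,0,0,-0.8,1]'
python3 -m crank '[0,0,0,0.2,0,0,1, 0,0,0,0.4,0,0,1, 0,0,0,0.6,0,0,1, 0,0,0,0.8,0,0,1, 0,0,0,0.8,0,0,1]'
python3 go.py 0.4413 0.0353 0.128 0.2567
cat > chk.py <<'E'
from fit import *
from wp import *
np.set_printoptions(precision=1,suppress=True)
st=ctrl.get_state();I={'wrist':snap('wrist','w9.png'),'top':snap('top','t9.png'),'scene':snap('scene','s9.png')}
pr=lambda n,P:wproj(P,st) if n=='wrist' else proj(n,P)
B=R.from_euler('z',-1.3141);fe=lambda P:B.apply(np.array(P)/1e3)+[.4875,-.1407,0]
px=-11
for n,im in I.items():
    for nm,Q in(('tote',[[px-50-88,62,116],[px-50-88,-62,116],[px-50+60,-62,116],[px-50+60,62,116]]),('hopper',[[8,100,50],[8,-100,50],[218,-100,25],[218,100,25]])):
        poly=pr(n,fe(Q)).round().astype(np.int32);m=np.zeros(im.shape[:2],np.uint8);cv2.fillPoly(m,[poly],255)
        w=((im.min(2)>175)&(m>0)).astype(np.uint8);k,l,s,c=cv2.connectedComponentsWithStats(w)
        print(n,nm,poly.tolist(),[tuple(s[i].tolist()) for i in range(1,k) if s[i,4]>8])
E
python3 chk.py
```

```text
t: 24.92
tcp_pos: [0.4404, 0.0381, 0.1301]
tcp_rot: [1.919, 2.488, -0.0]
contact_force: [0.2, -0.3, -0.3]
gripper_width: 0.26
grasp_force: 0.0
t: 25.33
tcp_pos: [0.4403, 0.0383, 0.1302]
tcp_rot: [-1.918, -2.488, 0.0]
contact_force: [-0.1, -0.3, 0.3]
gripper_width: 0.64
grasp_force: 0.0
t: 25.75
tcp_pos: [0.4403, 0.0383, 0.1303]
tcp_rot: [1.918, 2.488, -0.0]
contact_force: [0.1, 0.2, -0.1]
gripper_width: 0.993
grasp_force: 0.0
t: 26.17
tcp_pos: [0.4401, 0.0384, 0.2162]
tcp_rot: [-1.918, -2.488, 0.0]
contact_force: [0.2, 1.2, -0.8]
gripper_width: 0.993
grasp_force: 0.0
t: 26.58
tcp_pos: [0.4408, 0.0383, 0.2973]
tcp_rot: [1.916, 2.485, 0.003]
contact_force: [-0.6, -0.4, 0.4]
gripper_width: 1.002
grasp_force: 0.0
t: 27.0
tcp_pos: [0.4189, 0.1178, 0.2947]
tcp_rot: [-1.914, -2.489, 0.0]
contact_force: [-0.8, -0.5, -0.4]
gripper_width: 1.001
grasp_force: 0.0
t 27.00 tcp [0.4189 0.1178 0.2947] yang 0.260 shift [-0.856  0.007  1.666] turn [-0.001 -0.001  0.002] w 1.001 f [-0.8 -0.5 -0.4] gf 0.0 q6 -0.26
wrist tote [[305, 265], [207, 264], [215, 346], [296, 346]] [(208, 264, 96, 20, 521), (212, 311, 89, 30, 1792)]
wrist hopper [[313, 322], [198, 321], [210, 382], [300, 382]] [(198, 321, 4, 11, 23), (211, 321, 81, 23, 1018), (308, 322, 6, 12, 41)]
top tote [[310, 212], [324, 266], [388, 249], [373, 195]] [(348, 200, 20, 57, 347)]
top hopper [[365, 180], [387, 261], [467, 238], [444, 160]] [(365, 181, 6, 13, 29), (416, 197, 11, 10, 63), (399, 198, 11, 12, 89), (427, 207, 10, 8, 64), (431, 218, 9, 9, 67), (401, 223, 11, 12, 82), (386, 257, 3, 5, 12)]
scene tote [[263, 147], [295, 123], [259, 93], [227, 115]] [(241, 96, 18, 14, 66), (282, 126, 6, 5, 13)]
scene hopper [[216, 135], [266, 99], [222, 68], [173, 99]] [(219, 81, 7, 5, 20), (213, 86, 5, 4, 14), (210, 94, 6, 4, 16), (241, 96, 18, 14, 66), (219, 120, 13, 11, 78)]
```

The top view shows five separate slug blobs in the hopper at (421,202), (404,204), (432,211), (435,222) and (406,229). Only the bar is in the tote. I'll check the tote's pose with an edge fit in the top and scene views.

```bash
cat > ef.py <<'E'
from fit import *
import sys
I={n:cv2.imread('pics/'+f) for n,f in(('top','t9.png'),('scene','s9.png'))}
D={n:cv2.distanceTransform(255-cv2.Canny(cv2.resize(i,None,fx=4,fy=4,interpolation=cv2.INTER_CUBIC),40,110),cv2.DIST_L2,5)/4 for n,i in I.items()}
E=[([-94,69,58],[-94,-69,58]),([-94,69,58],[95,69,58]),([-94,-69,58],[95,-69,58]),([-17,-69,112],[-17,69,112]),([-3,-69,112],[-3,69,112]),([-146,6,62],[-94,6,62]),([-146,-6,62],[-94,-6,62]),([-146,6,62],[-146,-6,62]),([-94,69,12],[-94,-69,12])]
S=np.vstack([np.linspace(a,b,40) for a,b in E])/1e3
B=R.from_euler('z',-1.3141)
def res(q): # pivot x,y,z in feeder mm, yaw,pitch deg
    A=B*R.from_euler('zy',q[3:5],degrees=True);P=A.apply(S-[.05,0,0])+B.apply(np.array(q[:3])/1e3)+[.4875,-.1407,0]
    r=[]
    for n,d in D.items():
        uv=((proj(n,P)+.5)*4-.5).astype(np.float32);r.append(np.minimum(cv2.remap(d,uv[:,:1],uv[:,1:],cv2.INTER_LINEAR).ravel(),4))
    return np.hstack(r)
best=[]
for p0 in(-20,-11,-3,5):
  for t0 in(-3,0,4):
    r=least_squares(res,[p0,0,100,0,t0],loss='soft_l1',f_scale=.5,diff_step=1e-2,x_scale=[5,5,5,2,3]);best.append((r.cost,r.x))
best.sort(key=lambda b:b[0])
for c,x in best[:4]:print(round(c,1),x.round(1))
for t in(-4,-2,0,2,4,6):
    r=least_squares(lambda q:res([*q,t]),[-9,0,100,0],loss='soft_l1',f_scale=.5,diff_step=1e-2,x_scale=[5,5,5,2]);print(t,round(r.cost,1),r.x.round(1))
E
python3 ef.py
```

```text
193.6 [-12.9  -0.  103.3   0.2  -0.5]
194.3 [-13.6   0.8 102.2   0.5   0. ]
195.2 [-13.8   0.  102.8   0.   -0. ]
196.5 [-1.340e+01  8.000e-01  1.044e+02  1.000e-01 -4.000e-01]
-4 233.7 [-8.000e+00  1.000e-01  1.116e+02  0.000e+00]
-2 205.2 [-10.8  -0.  106.8   0. ]
0 195.3 [-13.7   0.  102.6  -0. ]
2 200.9 [-16.4  -0.1  97.6  -0. ]
4 220.4 [-19.7   0.1  94.6  -0.4]
6 260.8 [-21.9  -0.4  88.3  -0.1]
```

The tote is flat (about 0°), square and centred, with its foot about 13 mm from the stop, inside the 25 mm limit. Handing in.

```bash
python3 -c "
from plant import ctrl
print(ctrl.job_done())"
```

```text
the job is handed in; nothing more can be done
None
```

The job is handed in: the camera checks showed all five slugs in the hopper and the empty tote let go, flat, square and centred on the ledge, its foot about 13 mm from the stop strip (limit 25 mm); `job_done()` returned no verdict, and I did not measure the wrench, brush and hammer again at the end.

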